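Unload the tube rack from the analyser's loading drawer

ROBOT

A 6-joint arm with a two-finger parallel gripper is mounted at the origin on a cart in front of the work surface, level with it; the furniture and walls round the work are solid. World frame = base frame: x ahead of the robot, y to its left, z up, the work surface at z = 0. Lengths are in m, angles in rad, forces in N, time in s.
With the tool pointing down it reaches from about 0.375 to 0.825 m from the base axis. Payload 5.5 kg.
Tool frame: the origin (TCP) lies between the finger pads; the fingertips stand 22 mm ahead of it and the grasp point (between the pads) lies 3 mm ahead of it; x points along the fingers, y is the direction in which the jaws open and shut, and the axes are right-handed (so a half turn about x gives the same grasp; the last joint's range is limited). The gripper opens to 85 mm and grips with 20 to 120 N. Pads are 22 mm wide; open, the fingers measure 114 mm over their backs; the gripper's body (76 mm by 85 mm) begins 54 mm behind the grasp point. The pads swing forward as they close: fully open they stand 13 mm farther back than shut.
Start: joints at [-1.175, 0.314, -0.047, 1.21, 0, 1.571], TCP at [0.231, -0.554, 0.253] pointing down, gripper open.
Joint ranges: [-2.67, 2.67], [-0.69, 1.73], [-1.03, 1.25], [-2.08, 2.16], [-1.42, 1.45], [-3.14, 3.14]. Speed limits (rad/s): [2.39, 2.39, 3.01, 3.14, 3.14, 3.14].

INTERFACE

Orientations are given as a unit quaternion [w, x, y, z].
In Python, from bench import robot gives the robot as it stands.
- The arm moves only by the tool move_arm, never from a script. Its argument "steps" is a list of rows, each a list of 5 numbers: the shift along the world's x, y, z in cm, then the turn about the world's z in degrees, then the finger opening in cm, from 0 to 8.54. A call has 1 to 8 rows; each row is the pose to reach, as a shift and turn from the pose commanded when the call began; what a row does not reach only later rows make up. A row lasts 1/12 s, in which the tool goes at most 41.7 mm and 7.16 degrees, less where a joint would pass 70% of its speed; a pose out of reach is approached as far as the arm can. A call with a gripper value outside its range is refused whole. The fingers move at their own pace and stop on an object; the grip force is fixed at half the most. Time passes only in rows, so rows that repeat a pose let the fingers close. It gives the time, the measured TCP pose, the force and the opening at its end, in the units of the state.
- robot.sense(): the state, without advancing time (a new reading comes with each control period).
- robot.read_camera(name): name is "scene" or "top"; returns a dict with "pixels" (400x640x3 uint8, red, green, blue), "fx", "fy", "cx", "cy" (pixels), "rvec" (rotation vector, rad) and "tvec" (3), from world to camera coordinates, as OpenCV has them. Camera axes: x right, y down, z forward; pixel columns grow to the right and rows downward; lengths in m; the calibration is good to about 2 mm. A picture is of the moment at which its call begins. There is no depth.
- robot.sign_off(): hands the job in, once; it reports no verdict.
Trained networks look in the newest picture that a camera, given by its name, has taken for a name from the list of things; names that differ only in an ending like _2 or _b are one class to them, and where a whole thing is asked for, a point or a joint stands for the part that bears it (a point fixed in the world has none). Each returns a list of dicts, best first, with "p" (0 to 1); they miss things now and then, are a little off and sometimes report something else, mostly with a low value. They report only what shows in the picture. A call takes as long as a camera call.
- robot.find_in(camera, thing): "uv" ([column, row] in pixels, amid what is visible of it).
- robot.pinpoint(camera, thing): "uv" ([column, row] in pixels: a listed point, or the origin of a listed thing).
The state is a dict: "clock": time; "joint_positions": joint angles; "qd": joint speeds; "tau": joint torques, N m; "tool_pos": TCP position; "orientation": TCP orientation; "ft_force": force on the tool from outside, world axes, zero at the start; "wrist_torque": the same for the moment, N m; "width": finger opening in m.
Only numpy, scipy, OpenCV 4.12 (cv2) and the standard library are available. Lean on these libraries where they do the work, as an engineer would, in place of code of your own. Each camera call takes 0.05 s, during which the arm holds its last target.

TASK

The analyser has finished its run: squeeze the latch on its loading drawer and pull the drawer out until it clicks open against its stop, so that it stays out by itself. Then unclip the tube rack without wrenching it (tip its rear edge up out of the sprung catch, then draw it back from under the two front lips) and set it down gently, upright and flat inside the steel tray. Leave the drawer out at its stop for the next rack, spill nothing, and do not disturb the bottles and the cup beside the analyser.

Things in the scene. Friction and masses are not known exactly. Their poses are not given: they have to be found in the camera images.
- analyser: White bench-top analyser, fixed, 180 deep x 228 wide x 204 mm high, open loading bay in its front. Origin: foot of its front face, mid-width, on the table. Its x axis points from front to back (the drawer comes out along -x), z up. The bay's roof is 126 mm up. All parts of the drawer have these same axes.
- drawer (a joint): How far the grey loading drawer (150 mm wide, white front panel 65 mm high) is out, in m: 0 shut and latched, 0.140 at its stop. A spring (1 to 3 N) runs it shut again unless it is pulled over the hold-open click in the last 15 mm, which resists with 12 to 20 N like a false stop; once clicked it stays within 3 mm of the stop.
- handle (a point): Centre of the drawer's grey pull-handle bar (moves with the drawer): 100 mm long (y), 12 mm thick (x), 24 mm high, centre 46 mm above the table; 34 mm free between the bar and the white panel behind it. When shut, the panel stands 60 mm in front of the analyser's face and this point 100 mm.
- squeeze_plate (a joint): Bare-metal squeeze plate in front of the handle bar, 72 long x 28 high x 6 mm thick: how far it is pressed to the bar, in m. At 0 plate and bar together are 27 mm thick (from 21 mm in front of the handle point to 6 mm behind it). Pinched together to 19 mm (0.008, about 12 N) they draw the latch; above 0.006 it is free. Keep squeezing over the first 15 mm of pull.
- rack: Clear tube rack, 54 (x) x 124 (y) x 63 mm high, five capped blood tubes fixed in it, caps up to 93 mm above its underside; about 0.2 kg. Origin: centre of its underside, z up. Grip it across its 54 mm width, mid-length, by the upper side strips (56 to 60 mm above its underside). Starts clipped in the drawer, 130 mm behind the handle point, on a floor 12 mm above the table.
- lip (a point): Midway between two fixed lips of the drawer (y = +-42 mm) that overhang the front long edge (rack -x) of the rack's 3 mm foot plate by 4 to 5 mm; the point is that edge's underside, on the drawer's floor. The lips' undersides are 5.5 mm above the floor. So the rack cannot go straight up: its rear must be tipped up about this edge, then the rack drawn 6 mm or more to +x.
- catch_point (a point): Middle of the rack's rear foot-plate edge (rack +x), on the drawer's floor. A sprung steel roll overhangs it by 2.5 mm and yields backwards; a 3 mm fence behind stops the rack sliding back. Lifted with some 10 to 15 N the edge snaps past the roll and is clear of it 14 mm above the floor (rack tipped by about 0.26 rad).
- tray: Shallow stainless steel tray on the table, fixed, 160 (x) x 190 (y) mm, rim 17 mm high, inside about 150 x 180 mm, floor 3 mm above the table. Origin: centre of its underside.
- cup: Specimen cup with yellow lid, 65 mm wide, 64 mm high, loose bystander. Origin: centre of its underside.
- saline: Clear infusion bottle, 74 mm wide, 171 mm high, loose bystander. Origin: centre of its underside.
- stain: Small dropper bottle, 37 mm wide, 98 mm high, loose bystander. Origin: centre of its underside.

How it is judged:
On the way, in this order (a step that is already met when the one before it is completed fails the run):
1. the drawer is out at its stop with the rack still clipped in it (value of joint drawer above 0.135 m and z of rack in the frame of handle below -0.03 m), for 0.3 s.
2. the rack is unclipped and lifted clear of the drawer, the drawer staying at its stop (height (world z) of rack above 0.04 m and value of joint drawer above 0.134 m), for 0.1 s.
At the end, for the whole second after the job is handed in: The drawer is out within 6 mm of its stop and stays there; the rack stands upright (within 0.06 rad) and at rest on the tray's floor, wholly inside its rim (value of joint drawer above 0.134 m and z of rack in the frame of tray between 0 and 0.006 m and x of rack in the frame of tray between -0.05 and 0.05 m and y of rack in the frame of tray between -0.035 and 0.035 m and angle between rack's own z axis and vertical below 0.06 rad and linear speed of rack below 0.02 m/s); the robot touches nothing.
It fails at once if the rack is tipped far enough to spill (more than 0.7 rad) (angle between rack's own z axis and vertical above 0.7 rad).
It fails at once if the rack is wrenched against the drawer's lips and catch or the analyser (more than 50 N) (contact force between rack and analyser above 50 N).
It fails at once if the rack is dropped or banged down on the tray (more than 40 N) (contact force between rack and tray above 40 N).
It fails at once if the cup or a bottle is disturbed (moved more than 15 mm) (distance of any of cup, saline, stain from where it was at the start of the episode above 0.015 m).
It also fails if it takes over 58 s, if anything falls off the work surface, if the arm or the gripper's body presses on something with over 40 N, if the wrist force passes 120 N, or if a joint passes its speed limit or range.

## Working session

There is one attempt and no reset: what is moved stays moved. The work goes in short steps, Python scripts to look and compute and a tool call to move; the robot and the scene stay as the last step left them, time stands still between calls to the robot, and variables do not carry over. Pictures are saved under pics/ and viewed, and the job is handed in when it is done.

Besides the shell and the picture viewer there is one more tool, called as a command line: name --pt "numbers of a row" for each row, then --argument value for the rest. move_arm: Moves the arm, as the interface text tells. Its arguments: {"type":"object","properties":{"steps":{"type":"array"}},"required":["steps"]}

```bash
mkdir -p pics; ls
cat > h.py <<'E'
from bench import robot
import numpy as np, cv2
def cam(n):
    c=robot.read_camera(n); return c
def save(c,f): cv2.imwrite(f,c["pixels"][:,:,::-1])
def K(c): return np.array([[c["fx"],0,c["cx"]],[0,c["fy"],c["cy"]],[0,0,1.]])
def ray(c,uv):
    R=cv2.Rodrigues(np.array(c["rvec"],float))[0]; t=np.array(c["tvec"],float).ravel()
    d=R.T@np.linalg.inv(K(c))@np.array([uv[0],uv[1],1.]); o=-R.T@t
    return o,d/np.linalg.norm(d)
def atz(c,uv,z):
    o,d=ray(c,uv); return o+d*(z-o[2])/d[2]
def proj(c,p):
    return cv2.projectPoints(np.array(p,float).reshape(-1,3),np.array(c["rvec"],float),np.array(c["tvec"],float),K(c),None)[0].reshape(-1,2)
def tri(c1,u1,c2,u2):
    o1,d1=ray(c1,u1);o2,d2=ray(c2,u2)
    A=np.stack([d1,-d2],1);s=np.linalg.lstsq(A,o2-o1,rcond=None)[0]
    a=o1+s[0]*d1;b=o2+s[1]*d2
    return (a+b)/2,np.linalg.norm(a-b)
E
python3 - <<'E'
from h import *
s=cam("scene");t=cam("top");save(s,"pics/s0.png");save(t,"pics/t0.png")
for n in ["analyser","handle","squeeze_plate","rack","lip","catch_point","tray","cup","saline","stain"]:
    r={}
    for k,c in(("scene",s),("top",t)):
        q=robot.pinpoint(k,n); r[k]=q
        print(n,k,[(np.round(x["uv"],1).tolist(),round(x["p"],2)) for x in q[:2]])
    if r["scene"] and r["top"]:
        p,e=tri(s,r["scene"][0]["uv"],t,r["top"][0]["uv"]);print("   tri",p.round(4),round(e,4))
print({k:np.round(v,4) for k,v in robot.sense().items()})
for c in(s,t): print(ray(c,(320,200)))
E
```

```text
pics
analyser scene [([322.1, 217.9], 0.76)]
analyser top [([337.2, 170.9], 0.82)]
   tri [ 0.6913 -0.0048 -0.008 ] 0.0058
handle scene [([346.9, 217.5], 0.73)]
handle top [([338.1, 208.1], 0.85), ([411.6, 186.7], 0.56)]
   tri [ 0.5837 -0.0134  0.0501] 0.0103Traceback (most recent call last):
  File "<stdin>", line 6, in <module>
ValueError: it knows: analyser, catch_point, cup, handle, lip, rack, saline, stain, tray
```

Run:
```python
from h import *
s=cam("scene");t=cam("top")
for n in ["analyser","handle","rack","lip","catch_point","tray","cup","saline","stain"]:
    r={}
    for k,c in(("scene",s),("top",t)):
        q=robot.pinpoint(k,n); r[k]=q
        print(n,k,[(np.round(x["uv"],1).tolist(),round(x["p"],2)) for x in q[:2]], [atz(c,x["uv"],{"handle":.046,"lip":.012,"catch_point":.012,"rack":.012}.get(n,0)).round(3).tolist() for x in q[:2]])
    if r["scene"] and r["top"]:
        p,e=tri(s,r["scene"][0]["uv"],t,r["top"][0]["uv"]);print("   tri",p.round(4),round(e,4))
print({k:np.round(v,4).tolist() for k,v in robot.sense().items()})
for c in(s,t): print(ray(c,(320,200)))
```

```text
analyser scene [] []
analyser top [([336.3, 170.3], 0.72)] [[0.689, -0.005, 0.0]]
handle scene [([345.8, 218.6], 0.78)] [[0.582, -0.015, 0.046]]
handle top [([339.2, 209.8], 0.81)] [[0.583, -0.012, 0.046]]
   tri [ 0.5824 -0.0132  0.0467] 0.0026
rack scene [([316.5, 212.0], 0.89)] [[0.707, 0.009, 0.012]]
rack top [([333.5, 155.7], 0.62)] [[0.725, 0.004, 0.012]]
   tri [ 0.7258  0.0009 -0.001 ] 0.0063
lip scene [([322.3, 213.0], 0.74)] [[0.691, -0.003, 0.012]]
lip top [([335.7, 169.6], 0.92), ([336.9, 172.3], 0.56)] [[0.689, -0.003, 0.012], [0.682, -0.006, 0.012]]
   tri [ 0.689  -0.002   0.0133] 0.0016
catch_point scene [([311.8, 207.3], 0.72), ([323.8, 213.9], 0.39)] [[0.738, 0.007, 0.012], [0.684, -0.004, 0.012]]
catch_point top [] []
tray scene [([256.5, 295.5], 0.86)] [[0.486, 0.338, 0.0]]
tray top [([197.5, 244.4], 0.74)] [[0.492, 0.339, 0.0]]
   tri [ 0.4911  0.3377 -0.0035] 0.0049
cup scene [([380.0, 199.2], 0.83), ([362.2, 187.6], 0.73)] [[0.664, -0.216, 0.0], [0.759, -0.214, 0.0]]
cup top [([415.6, 188.3], 0.72)] [[0.648, -0.207, 0.0]]
   tri [ 0.6465 -0.2023  0.014 ] 0.0035
[... 279 characters left out ...]
52.1, 171.8], 0.7), ([337.0, 171.4], 0.36)] [[0.693, -0.3, 0.0], [0.687, -0.006, 0.0]]
   tri [ 0.6918 -0.3059 -0.0076] 0.008
{'clock': 1.3, 'joint_positions': [-1.175, 0.3135, -0.0471, 1.2102, -0.0, 1.5708], 'qd': [-0.0, 0.0006, 0.0008, -0.0016, 0.0003, 0.0006], 'tau': [-0.0007, -53.9466, 34.0042, 0.0016, 0.0, -0.0], 'tool_pos': [0.2313, -0.5536, 0.2533], 'orientation': [-0.139, -0.6933, -0.139, 0.6933], 'ft_force': [-0.2849, 0.7234, -0.6292], 'wrist_torque': [0.0305, -0.0189, -0.0145], 'width': 0.0852}
(array([-0.39931283,  0.70587717,  0.8715247 ]), array([ 0.71377247, -0.45882358, -0.52915951]))
(array([0.48264818, 0.02297114, 1.01684083]), array([ 0.12601838,  0.01193391, -0.99195612]))
```

View pics/s0.png

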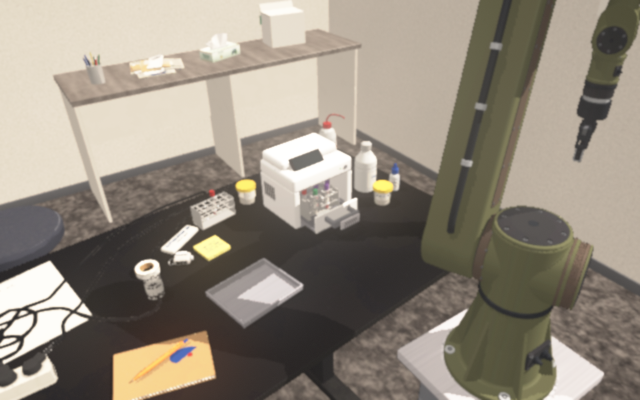

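View pics/t0.png

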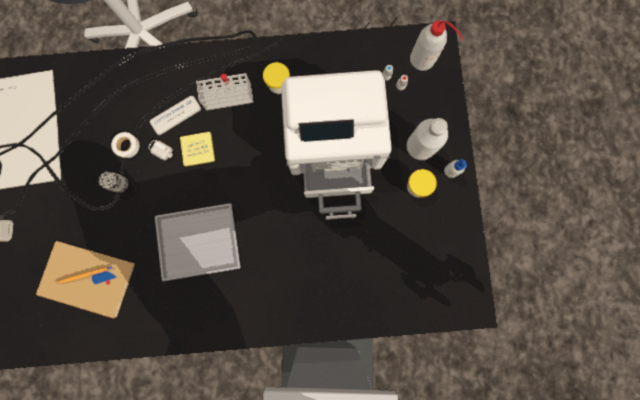

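Run:
```python
import cv2
a=cv2.imread("pics/t0.png")[60:230,270:400]; cv2.imwrite("pics/t0z.png",cv2.resize(a,None,fx=4.5,fy=3.5*4.5/3.5*0.78,interpolation=cv2.INTER_CUBIC) if 0 else cv2.resize(a[60:],None,fx=5,fy=5,interpolation=cv2.INTER_CUBIC))
a=cv2.imread("pics/s0.png")[130:240,255:365]; cv2.imwrite("pics/s0z.png",cv2.resize(a,None,fx=5,fy=5,interpolation=cv2.INTER_CUBIC))
```

```text
(no output)
```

View pics/t0z.png

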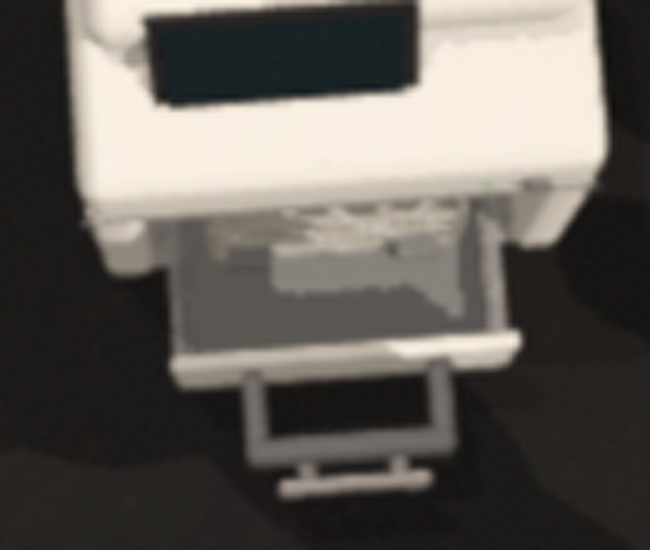

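View pics/s0z.png

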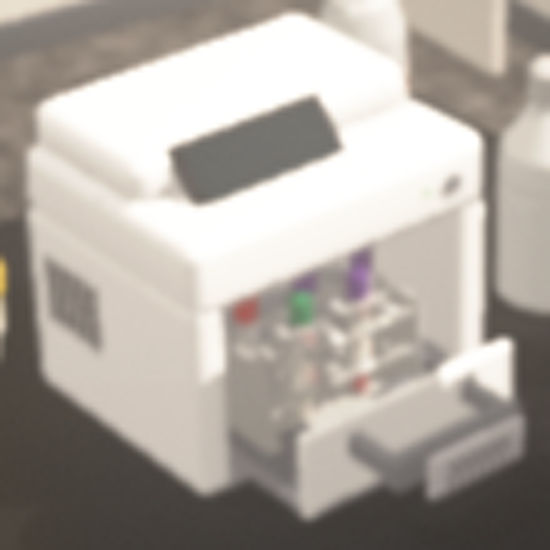

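Run:
```python
from h import *
t=cam("top")
def P(x,y,z): return atz(t,(270+x/5-.4,120+y/5-.4),z)
for n,a,b,z in [("barfront",(250,464),(457,450),.056),("bar rear",(268,438),(432,430),.058),("plate c",(283,490),(432,478),.060),("panel",(172,362),(520,335),.065),("panelfront",(175,387),(518,362),.062)]:
    p=P(*a,z);q=P(*b,z);d=p-q
    print(n,p.round(4),q.round(4),"mid",((p+q)/2).round(4),"len",np.linalg.norm(d).round(4),"yaw",np.degrees(np.arctan2(-d[0],d[1])).round(2))
```

```text
barfront [0.5749 0.0347 0.056 ] [ 0.584  -0.0639  0.056 ] mid [ 0.5795 -0.0146  0.056 ] len 0.099 yaw 5.29
bar rear [0.5873 0.0264 0.058 ] [ 0.5931 -0.0516  0.058 ] mid [ 0.5902 -0.0126  0.058 ] len 0.0783 yaw 4.21
plate c [0.5625 0.0187 0.06  ] [ 0.57   -0.0518  0.06  ] mid [ 0.5662 -0.0165  0.06  ] len 0.0709 yaw 6.03
panel [0.6218 0.073  0.065 ] [ 0.6388 -0.0924  0.065 ] mid [ 0.6303 -0.0097  0.065 ] len 0.1662 yaw 5.87
panelfront [0.6103 0.0713 0.062 ] [ 0.6263 -0.0919  0.062 ] mid [ 0.6183 -0.0103  0.062 ] len 0.164 yaw 5.6
```

```bash
cat >> h.py <<'E'
from scipy.spatial.transform import Rotation as Ro
def state():
    s=robot.sense(); q=s["orientation"]; R=Ro.from_quat([q[1],q[2],q[3],q[0]]).as_matrix()
    y=np.degrees(np.arctan2(R[1,1],R[0,1]))
    print("t",round(s["clock"],2),"tcp",np.round(s["tool_pos"],4),"jawyaw",round(y,2),"F",np.round(s["ft_force"],1),"w",round(s["width"],4),"q",np.round(s["joint_positions"],2), "toolx",R[:,0].round(3))
    return s
E
python3 -c "
from h import *
state()"
```

```text
t 1.35 tcp [ 0.2313 -0.5536  0.2533] jawyaw -67.32 F [ 0.2  0.4 -0.3] w 0.086 q [-1.17  0.31 -0.05  1.21  0.    1.57] toolx [ 0.  0. -1.]
```

move_arm --pt "2.1 3.3 0 7 8.5" --pt "4.2 6.6 0 14 8.5" --pt "6.3 9.9 0 21 8.5" --pt "8.4 13.2 0 28 8.5" --pt "10.5 16.5 0 35 8.5" --pt "12.6 19.8 0 42 8.5" --pt "14.7 23.1 0 49 8.5" --pt "17 26.4 0 56 8.5"

```text
clock: 2.02
tool_pos: [0.4018, -0.2879, 0.2536]
orientation: [0.45, 0.546, 0.45, -0.546]
ft_force: [0.5, -1.1, 0.4]
width: 0.0846
```

move_arm --pt "2.2 3.4 0 5 6" --pt "4.4 6.8 0 10 6" --pt "6.6 10.2 0 14 4.4" --pt "8.8 13.6 0 16.8 4.4" --pt "11.0 17.0 0 16.8 4.4" --pt "13.2 20.4 0 16.8 4.4" --pt "15.4 23.8 0 16.8 4.4" --pt "18 27.6 0 16.8 4.4"

```text
clock: 2.68
tool_pos: [0.5795, -0.0153, 0.2535]
orientation: [0.524, 0.476, 0.523, -0.475]
ft_force: [0.9, -0.8, 0.1]
width: 0.0439
```

```bash
python3 -c "
from h import *
state()
t=cam('top');state()
for n in ['handle','analyser','lip']: 
  for q in robot.pinpoint('top',n)[:1]: print(n,q,atz(t,q['uv'],dict(handle=.046,lip=.012).get(n,0)))
"
```

```text
t 2.68 tcp [ 0.5795 -0.0153  0.2535] jawyaw 5.49 F [ 0.9 -0.8  0.1] w 0.0439 q [-0.03  0.27 -0.1   1.2  -0.    1.45] toolx [ 0. -0. -1.]
t 2.73 tcp [ 0.5836 -0.0093  0.2531] jawyaw 5.78 F [3.5 4.4 0.6] w 0.044 q [-0.02  0.28 -0.09  1.19  0.    1.45] toolx [ 0.004  0.005 -1.   ]
```

move_arm --pt "-0.2 0 -4 0 4.4" --pt "-0.2 0 -8 0 4.4" --pt "-0.2 0 -12 0 4.4" --pt "-0.2 0 -15 0 4.4" --pt "-0.2 0 -16 0 4.4" --pt "-0.2 0 -16 0 4.4"

```text
clock: 3.38
tool_pos: [0.5739, -0.0184, 0.0908]
orientation: [0.521, 0.475, 0.524, -0.477]
ft_force: [0.1, -0.5, 0.6]
width: 0.0439
```

```bash
python3 -c "
from h import *
state()
c=cam('scene');save(c,'pics/s1.png');t=cam('top');save(t,'pics/t1.png')
a=c['pixels'][150:250,290:400,::-1]
b=t['pixels'][140:240,280:390,::-1]
cv2.imwrite('pics/z1.png',cv2.resize(np.hstack([a,b]),None,fx=3.6,fy=3.6,interpolation=cv2.INTER_CUBIC))
"
```

```text
t 3.38 tcp [ 0.5739 -0.0184  0.0908] jawyaw 5.38 F [ 0.1 -0.5  0.6] w 0.0439 q [-0.03  0.38 -0.34  0.85 -0.    1.45] toolx [-0.006 -0.    -1.   ]
```

View pics/z1.png

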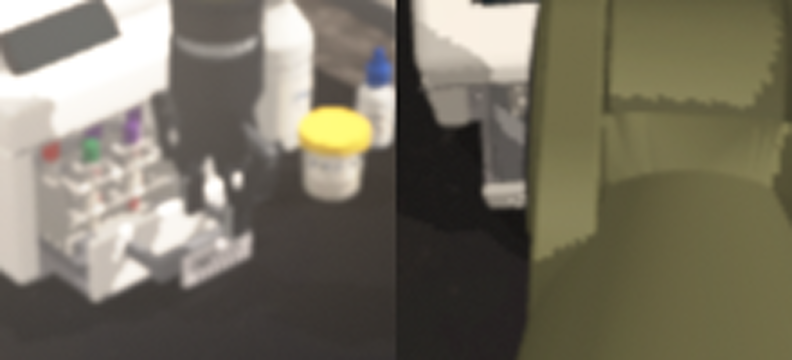

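```bash
python3 -c "
from h import *
state()"
```

```text
t 3.48 tcp [ 0.5774 -0.0181  0.0948] jawyaw 5.41 F [0.7 0.4 0.7] w 0.0437 q [-0.03  0.38 -0.33  0.86 -0.    1.45] toolx [ 0.001 -0.    -1.   ]
```

move_arm --pt "0 0.3 -1.5 0 4.4" --pt "0 0.3 -3 0 4.4" --pt "0 0.3 -4.1 0 4.4" --pt "0 0.3 -4.1 0 4.4"

```text
clock: 3.82
tool_pos: [0.5769, -0.0145, 0.0523]
orientation: [0.523, 0.476, 0.523, -0.476]
ft_force: [-0.5, -0.3, -0.1]
width: 0.0439
```

move_arm --pt "0.1 0 0 0 3" --pt "0.1 0 0 0 1.5" --pt "0.1 0 0 0 1" --pt "0.1 0 0 0 1" --pt "0.1 0 0 0 1"

```text
clock: 4.23
tool_pos: [0.5796, -0.0143, 0.054]
orientation: [0.524, 0.476, 0.522, -0.475]
ft_force: [0.8, 0.4, 6.6]
width: 0.0175
```

```bash
python3 -c "
from h import *
state()"
```

```text
t 4.23 tcp [ 0.5796 -0.0143  0.054 ] jawyaw 5.48 F [0.8 0.4 6.6] w 0.0175 q [-0.02  0.43 -0.37  0.77 -0.    1.45] toolx [ 0.003 -0.    -1.   ]
```

move_arm --pt "-1 -0.1 0 0 1" --pt "-2.5 -0.24 0 0 1" --pt "-4 -0.38 0 0 1" --pt "-5.5 -0.53 0 0 1" --pt "-7 -0.67 0 0 1" --pt "-8.5 -0.82 0 0 1" --pt "-10 -0.96 0 0 1" --pt "-11 -1.06 0 0 1"

```text
clock: 4.9
tool_pos: [0.4693, -0.0251, 0.054]
orientation: [0.525, 0.477, 0.522, -0.475]
ft_force: [4.5, -0.7, 3.9]
width: 0.0179
```

```bash
python3 -c "
from h import *
state()"
```

```text
t 4.9 tcp [ 0.4693 -0.0251  0.054 ] jawyaw 5.48 F [ 4.5 -0.7  3.9] w 0.0179 q [-0.05  0.25 -0.63  0.68 -0.    1.42] toolx [ 0.005 -0.    -1.   ]
```

Pulled ~110 mm and the drawer follows. Now over the click.

move_arm --pt "-0.7 -0.07 0 0 1" --pt "-1.4 -0.13 0 0 1" --pt "-2.1 -0.2 0 0 1" --pt "-2.6 -0.25 0 0 1" --pt "-2.9 -0.28 0 0 1" --pt "-3.1 -0.3 0 0 1" --pt "-3.1 -0.3 0 0 1"

```text
clock: 5.48
tool_pos: [0.4408, -0.0279, 0.054]
orientation: [0.525, 0.477, 0.521, -0.474]
ft_force: [7.6, 0.6, 2.2]
width: 0.0175
```

```bash
python3 -c "
from h import *
state()"
```

```text
t 5.48 tcp [ 0.4408 -0.0279  0.054 ] jawyaw 5.49 F [7.6 0.6 2.2] w 0.0175 q [-0.06  0.2  -0.7   0.66  0.    1.41] toolx [ 0.008  0.    -1.   ]
```

move_arm --pt "-0.3 -0.03 0 0 1" --pt "-0.6 -0.06 0 0 1" --pt "-0.6 -0.06 0 0 1" --pt "-0.6 -0.06 0 0 1"

```text
clock: 5.82
tool_pos: [0.4403, -0.028, 0.0541]
orientation: [0.527, 0.48, 0.52, -0.471]
ft_force: [26.3, 2.6, -22.7]
width: 0.0177
```

```bash
python3 -c "
from h import *
state()"
```

```text
t 5.82 tcp [ 0.4403 -0.028   0.0541] jawyaw 5.51 F [ 26.3   2.6 -22.7] w 0.0177 q [-0.07  0.2  -0.71  0.65  0.    1.41] toolx [ 0.016  0.002 -1.   ]
```

move_arm --pt "0.3 0.03 0 0 1" --pt "0.5 0.05 0 0 1" --pt "0.4 0.04 0 0 3" --pt "0.3 0.03 0 0 4.4" --pt "0.2 0.02 0 0 4.4" --pt "0.2 0.02 1 0 4.4" --pt "0.2 0.02 4 0 4.4" --pt "0.2 0.02 8 0 4.4"

```text
clock: 6.48
tool_pos: [0.429, -0.028, 0.1305]
orientation: [0.521, 0.474, 0.525, -0.477]
ft_force: [1.6, -1.0, 0.5]
width: 0.0437
```

move_arm --pt "0 0 4 0 8" --pt "0 0 8 0 8" --pt "-3 3 10 0 8" --pt "-3 7 10 0 8" --pt "-3 11 10 0 8" --pt "-3 15 10 0 8" --pt "-3 18 10 0 8" --pt "-3 18 10 0 8"

```text
clock: 7.15
tool_pos: [0.402, 0.1559, 0.2321]
orientation: [0.524, 0.475, 0.525, -0.474]
ft_force: [-0.4, -0.6, -0.3]
width: 0.0801
```

Run:
```python
from h import *
state()
s=cam("scene");t=cam("top");save(s,"pics/s2.png");save(t,"pics/t2.png")
for n,z in [("analyser",0),("handle",.046),("rack",.012),("lip",.012),("catch_point",.012),("tray",0)]:
    r={}
    for k,c in(("scene",s),("top",t)):
        q=robot.pinpoint(k,n); r[k]=q
        print(n,k,[(np.round(x["uv"],1).tolist(),round(x["p"],2)) for x in q[:2]], [atz(c,x["uv"],z).round(4).tolist() for x in q[:2]])
    if r["scene"] and r["top"]:
        p,e=tri(s,r["scene"][0]["uv"],t,r["top"][0]["uv"]);print("   tri",p.round(4),round(e,4))
cv2.imwrite("pics/t2z.png",cv2.resize(t['pixels'][120:260,260:400,::-1],None,fx=4.2,fy=4.2,interpolation=cv2.INTER_CUBIC))
cv2.imwrite("pics/s2z.png",cv2.resize(s['pixels'][150:270,260:390,::-1],None,fx=4.5,fy=4.5,interpolation=cv2.INTER_CUBIC))
```

```text
t 7.15 tcp [0.402  0.1559 0.2321] jawyaw 5.79 F [-0.4 -0.6 -0.3] w 0.0801 q [ 0.37  0.01 -0.46  1.1   0.    1.84] toolx [-0.001  0.002 -1.   ]
analyser scene [([328.5, 218.0], 0.76), ([378.0, 238.6], 0.41)] [[0.6713, -0.0125, 0.0], [0.4968, -0.0706, 0.0]]
analyser top [([336.7, 170.9], 0.71)] [[0.6879, -0.0056, 0.0]]
   tri [ 0.6842 -0.0119 -0.0058] 0.0155
handle scene [([378.3, 236.6], 0.78)] [[0.4564, -0.0363, 0.046]]
handle top [([343.8, 268.8], 0.74)] [[0.4435, -0.0258, 0.046]]
   tri [ 0.4439 -0.0253  0.0581] 0.0003
rack scene [([347.1, 229.9], 0.92)] [[0.5718, -0.0122, 0.012]]
rack top [([338.6, 212.4], 0.89)] [[0.5803, -0.0121, 0.012]]
   tri [ 0.5791 -0.0144  0.007 ] 0.0053
lip scene [([352.5, 235.3], 0.71)] [[0.5404, -0.009, 0.012]]
lip top [([340.5, 224.4], 0.85)] [[0.5505, -0.0174, 0.012]]
   tri [ 0.5513 -0.0176  0.0019] 0.0005
catch_point scene [([340.8, 230.0], 0.68)] [[0.5823, 0.0035, 0.012]]
catch_point top [([339.2, 204.4], 0.91)] [[0.6004, -0.0132, 0.012]]
   tri [ 0.6033 -0.013  -0.0071] 0.0023
tray scene [([256.6, 293.0], 0.63)] [[0.4937, 0.333, 0.0]]
tray top [([199.7, 243.2], 0.71)] [[0.4955, 0.3334, 0.0]]
   tri [ 0.4952  0.3331 -0.0009] 0.0014
```

View pics/t2z.png

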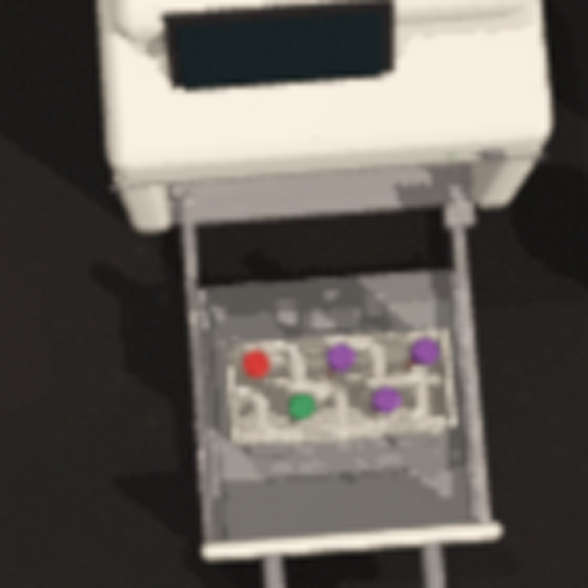

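View pics/s2z.png

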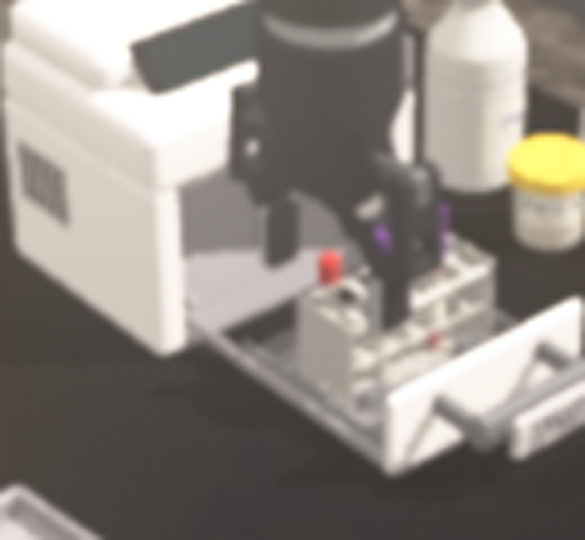

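Run:
```python
from h import *
t=cam("top")
P=lambda x,y,z: atz(t,(260+x/4.2-.4,120+y/4.2-.4),z)
C=[P(230,345,.072),P(447,330,.072),P(456,425,.072),P(235,440,.072)]
C=np.array(C);print(C.round(4),C.mean(0).round(4))
for i in range(4): print(np.linalg.norm(C[i]-C[i-1]).round(4))
# caps z .105
caps=np.array([P(*p,.104) for p in [(256,363),(341,357),(425,350),(302,405),(386,399)]]);print(caps.round(4),caps.mean(0))
# panel, tray corners
pl=P(203,552,.065);pr=P(502,530,.065);print(pl,pr,(pl+pr)/2,np.linalg.norm(pl-pr))
im=t['pixels'];cv2.imwrite("pics/tray.png",cv2.resize(im[190:290,140:255,::-1],None,fx=5,fy=5,interpolation=cv2.INTER_CUBIC))
```

```text
[[ 0.5982  0.0475  0.072 ]
 [ 0.6097 -0.0739  0.072 ]
 [ 0.5565 -0.0795  0.072 ]
 [ 0.5451  0.0433  0.072 ]] [ 0.5774 -0.0157  0.072 ]
0.0533
0.122
0.0535
0.1232
[[ 0.5849  0.0323  0.104 ]
 [ 0.5892 -0.0135  0.104 ]
 [ 0.5942 -0.0589  0.104 ]
 [ 0.5627  0.007   0.104 ]
 [ 0.5671 -0.0382  0.104 ]] [ 0.57960154 -0.014243    0.104     ]
[0.48293926 0.05950203 0.065     ] [ 0.49922944 -0.106292    0.065     ] [ 0.49108435 -0.02339499  0.065     ] 0.16659240999143649
```

View pics/tray.png

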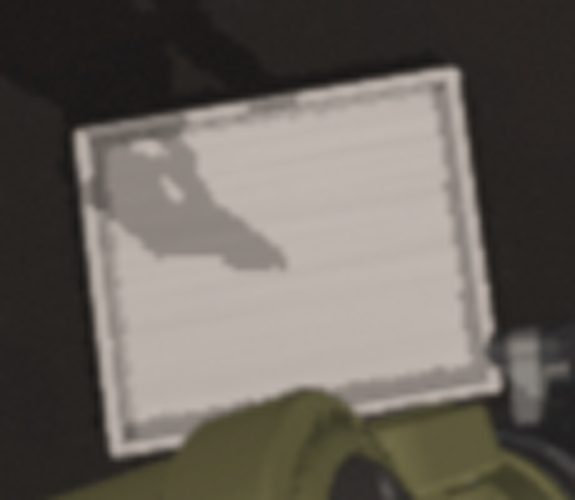

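Run:
```python
from h import *
t=cam("top");state()
P=lambda x,y,z: atz(t,(140+x/5-.4,190+y/5-.4),z)
C=np.array([P(*p,.017) for p in [(77,133),(458,70),(500,388),(117,455)]]);print(C.round(4),C.mean(0))
for i in range(4):
    d=C[i]-C[i-1];print(np.linalg.norm(d).round(4),np.degrees(np.arctan2(d[1],d[0])))
```

```text
t 7.95 tcp [0.4029 0.1517 0.2323] jawyaw 5.47 F [ 0.6  0.3 -0.5] w 0.0803 q [ 0.36  0.01 -0.46  1.1   0.    1.84] toolx [ 0.  0. -1.]
[[0.5591 0.4439 0.017 ]
 [0.5952 0.2561 0.017 ]
 [0.4397 0.2269 0.017 ]
 [0.4029 0.4116 0.017 ]] [0.49922486 0.33462214 0.017     ]
0.1595 11.670244748371811
0.1913 -79.11436266782252
0.1583 -169.37118633579408
0.1884 101.26999789546417
```

move_arm --pt "2.8 -2.8 0 0 8" --pt "5.6 -5.6 0 0 8" --pt "8.4 -8.4 0 0 8" --pt "11.2 -11.2 0 0 8" --pt "14 -14 0 0 8" --pt "16.4 -16.1 0 0 8" --pt "17.4 -17.1 0 0 8" --pt "17.4 -17.1 0 0 8"

```text
clock: 8.62
tool_pos: [0.579, -0.0216, 0.2316]
orientation: [0.523, 0.476, 0.522, -0.476]
ft_force: [-0.0, 0.2, -0.3]
width: 0.0805
```

Run:
```python
from h import *
t=cam("scene");state()
```

```text
t 8.67 tcp [ 0.5774 -0.0203  0.2316] jawyaw 5.36 F [-0.1 -0.1 -0.5] w 0.0797 q [-0.04  0.28 -0.14  1.15  0.    1.44] toolx [-0.001  0.    -1.   ]
```

move_arm --pt "-0.1 0.4 -4 0.1 8" --pt "-0.1 0.4 -8 0.1 8" --pt "-0.1 0.4 -11 0.1 8" --pt "-0.1 0.4 -13 0.1 8" --pt "-0.1 0.4 -13 0.1 8"

```text
clock: 9.08
tool_pos: [0.5711, -0.014, 0.0978]
orientation: [0.522, 0.473, 0.526, -0.477]
ft_force: [-1.3, 0.2, 0.0]
width: 0.0796
```

Run:
```python
from h import *
s=cam("scene");state();t=cam("top")
cv2.imwrite("pics/z3.png",cv2.resize(s['pixels'][150:270,260:390,::-1],None,fx=4.5,fy=4.5,interpolation=cv2.INTER_CUBIC))
```

```text
t 9.13 tcp [ 0.5729 -0.0141  0.1004] jawyaw 5.65 F [-0.8  0.1 -0.1] w 0.0801 q [-0.02  0.37 -0.33  0.87  0.    1.45] toolx [-0.005  0.    -1.   ]
```

View pics/z3.png

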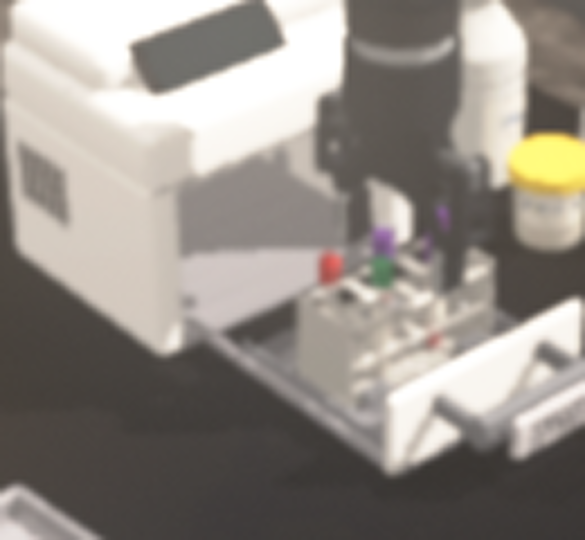

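move_arm --pt "0.1 0 -1.5 0 8" --pt "0.1 0 -2.8 0 8" --pt "0.1 0 -3.4 0 8" --pt "0.1 0 -3.4 0 7" --pt "0.1 0 -3.4 0 6.4"

```text
clock: 9.6
tool_pos: [0.5775, -0.015, 0.0697]
orientation: [0.524, 0.475, 0.523, -0.475]
ft_force: [0.2, -0.5, 1.1]
width: 0.0642
```

Run:
```python
from h import *
t=cam("top");state()
```

```text
t 9.65 tcp [ 0.5777 -0.0151  0.0698] jawyaw 5.59 F [-0.3  0.8  0.4] w 0.0636 q [-0.03  0.41 -0.36  0.8   0.    1.45] toolx [ 0.002 -0.    -1.   ]
```

move_arm --pt "-0.1 0 -0.2 0 6.0" --pt "-0.1 0 -0.2 0 5.8" --pt "-0.1 0 -0.2 0 5.7" --pt "-0.1 0 -0.2 0 5.7"

```text
clock: 9.98
tool_pos: [0.576, -0.0153, 0.0666]
orientation: [0.524, 0.475, 0.524, -0.475]
ft_force: [-0.4, -0.2, -0.3]
width: 0.057
```

Run:
```python
from h import *
state()
```

```text
t 9.98 tcp [ 0.576  -0.0153  0.0666] jawyaw 5.57 F [-0.4 -0.2 -0.3] w 0.057 q [-0.03  0.41 -0.36  0.8   0.    1.45] toolx [ 0. -0. -1.]
```

move_arm --pt "-0.15 -0.015 0 0 5.7" --pt "-0.3 -0.03 0.13 0 5.7" --pt "-0.45 -0.04 0.26 0 5.7" --pt "-0.6 -0.06 0.4 0 5.7" --pt "-0.75 -0.07 0.52 0 5.7"

```text
clock: 10.4
tool_pos: [0.5683, -0.0159, 0.0717]
orientation: [0.524, 0.475, 0.524, -0.475]
ft_force: [2.3, -0.7, -1.5]
width: 0.0572
```

Run:
```python
from h import *
state()
```

```text
t 10.4 tcp [ 0.5683 -0.0159  0.0717] jawyaw 5.58 F [ 2.3 -0.7 -1.5] w 0.0572 q [-0.03  0.39 -0.38  0.8   0.    1.45] toolx [ 0.  0. -1.]
```

move_arm --pt "-0.15 -0.015 0.12 0 5.7" --pt "-0.3 -0.03 0.23 0 5.7" --pt "-0.45 -0.04 0.34 0 5.7" --pt "-0.6 -0.06 0.44 0 5.7"

```text
clock: 10.73
tool_pos: [0.5625, -0.0165, 0.0762]
orientation: [0.524, 0.475, 0.524, -0.475]
ft_force: [1.8, 0.5, 1.0]
width: 0.0571
```

Run:
```python
from h import *
s=cam("scene");state()
cv2.imwrite("pics/z4.png",cv2.resize(s['pixels'][150:270,260:390,::-1],None,fx=4.5,fy=4.5,interpolation=cv2.INTER_CUBIC))
```

```text
t 10.78 tcp [ 0.5622 -0.0166  0.0764] jawyaw 5.58 F [0.5 0.  1. ] w 0.0569 q [-0.03  0.38 -0.39  0.81  0.    1.44] toolx [ 0. -0. -1.]
```

View pics/z4.png

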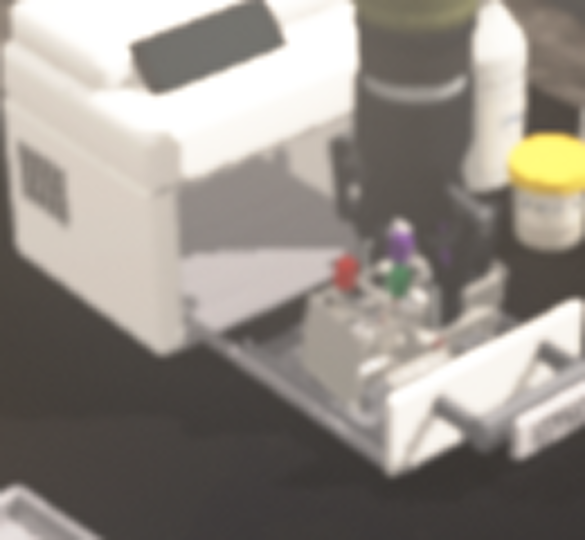

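move_arm --pt "-0.2 -0.02 0.13 0 5.7" --pt "-0.4 -0.04 0.26 0 5.7" --pt "-0.6 -0.06 0.38 0 5.7" --pt "-0.7 -0.07 0.4 0 5.7"

```text
clock: 11.12
tool_pos: [0.5551, -0.0173, 0.0802]
orientation: [0.524, 0.475, 0.524, -0.475]
ft_force: [0.6, 0.4, -0.3]
width: 0.0568
```

Run:
```python
from h import *
s=cam("scene");state()
cv2.imwrite("pics/z5.png",cv2.resize(s['pixels'][180:260,300:390,::-1],None,fx=7,fy=7,interpolation=cv2.INTER_CUBIC))
```

```text
t 11.17 tcp [ 0.5549 -0.0173  0.0801] jawyaw 5.57 F [ 1.1 -0.2  1.4] w 0.057 q [-0.03  0.36 -0.4   0.81 -0.    1.44] toolx [-0. -0. -1.]
```

View pics/z5.png

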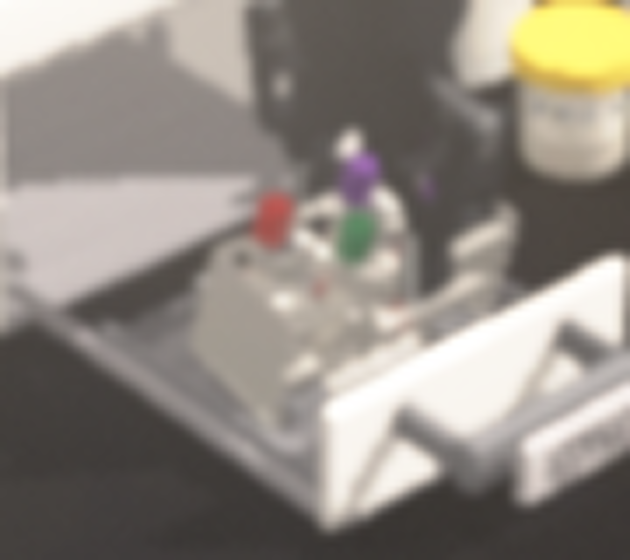

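move_arm --pt "0 0 0 0 5.5" --pt "0 0 0 0 5.3" --pt "0 0 0 0 5.2" --pt "0 0 0 0 5.1"

```text
clock: 11.5
tool_pos: [0.5553, -0.0172, 0.08]
orientation: [0.524, 0.475, 0.524, -0.475]
ft_force: [0.1, 0.4, 3.0]
width: 0.051
```

Run:
```python
from h import *
s=cam("scene");state()
cv2.imwrite("pics/z6.png",cv2.resize(s['pixels'][180:260,300:390,::-1],None,fx=7,fy=7,interpolation=cv2.INTER_CUBIC))
```

```text
t 11.55 tcp [ 0.5553 -0.0172  0.0799] jawyaw 5.58 F [ 0.1 -0.5  2.3] w 0.0513 q [-0.03  0.36 -0.4   0.81 -0.    1.44] toolx [-0. -0. -1.]
```

View pics/z6.png

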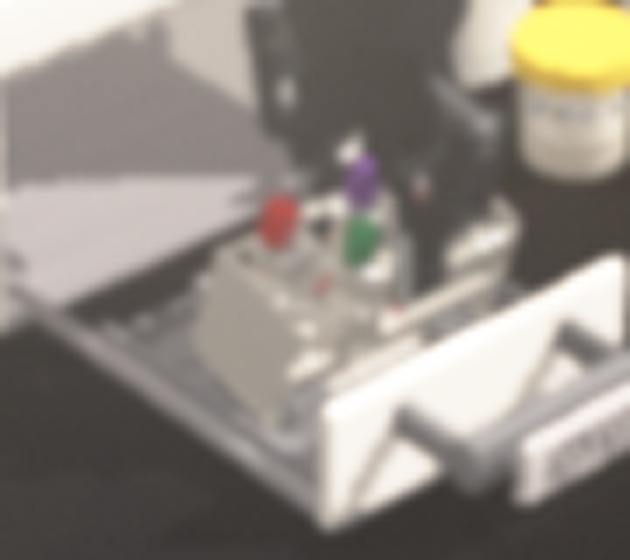

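move_arm --pt "0 0 0 0 5.05" --pt "0 0 0 0 5.0" --pt "0 0 0 0 4.95"

```text
clock: 11.8
tool_pos: [0.5552, -0.0172, 0.0802]
orientation: [0.524, 0.475, 0.524, -0.475]
ft_force: [-1.2, 0.1, 5.4]
width: 0.0499
```

Run:
```python
from h import *
s=cam("scene");state()
cv2.imwrite("pics/z7.png",cv2.resize(s['pixels'][180:260,300:390,::-1],None,fx=7,fy=7,interpolation=cv2.INTER_CUBIC))
```

```text
t 11.85 tcp [ 0.5552 -0.0172  0.0802] jawyaw 5.58 F [-0.1  0.5  5.8] w 0.0505 q [-0.03  0.36 -0.4   0.81 -0.    1.44] toolx [-0. -0. -1.]
```

View pics/z7.png

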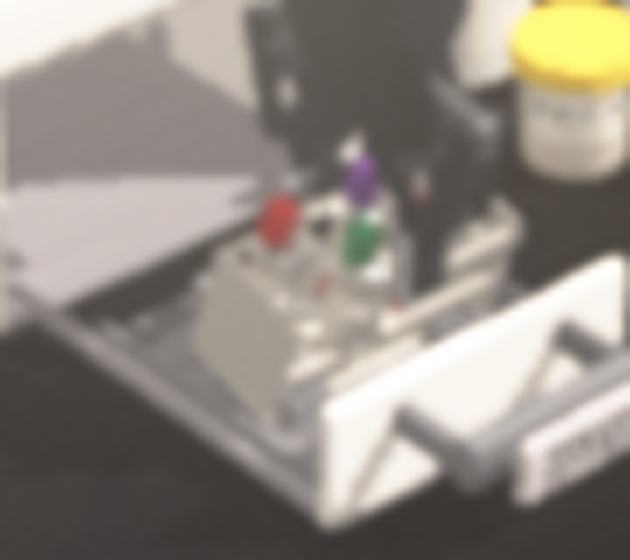

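move_arm --pt "0 0 0 0 4.85" --pt "0 0 0 0 4.75" --pt "0 0 0 0 4.75"

```text
clock: 12.1
tool_pos: [0.5551, -0.0172, 0.0804]
orientation: [0.524, 0.475, 0.524, -0.475]
ft_force: [-1.6, -0.2, 7.9]
width: 0.0488
```

Run:
```python
from h import *
s=cam("scene");state()
cv2.imwrite("pics/z8.png",cv2.resize(s['pixels'][180:260,300:390,::-1],None,fx=7,fy=7,interpolation=cv2.INTER_CUBIC))
```

```text
t 12.15 tcp [ 0.5552 -0.0172  0.0804] jawyaw 5.58 F [-1.6  1.   8.1] w 0.0491 q [-0.03  0.36 -0.4   0.81 -0.    1.44] toolx [-0. -0. -1.]
```

View pics/z8.png

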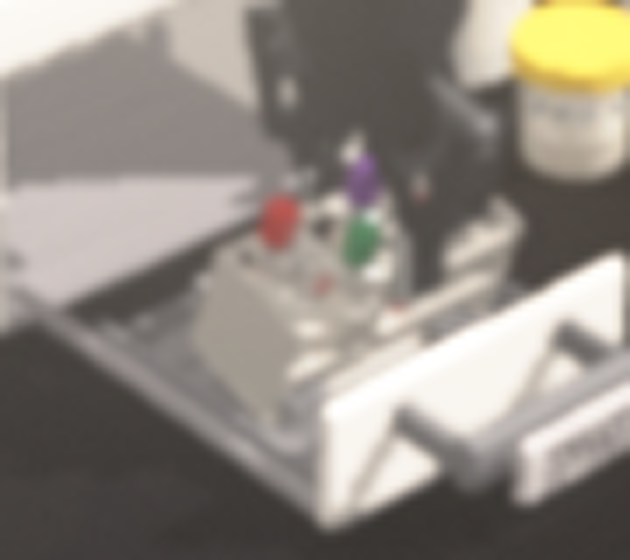

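```bash
cat > fit.py <<'E'
from h import *
from scipy.optimize import least_squares
psi=np.radians(5.55); a=np.array([np.cos(psi),np.sin(psi),0]);b=np.array([-np.sin(psi),np.cos(psi),0]);k=np.array([0,0,1.])
def model(p):
    u,z,th=p  # front edge position along a from rack nominal front edge
    O=np.array([.576,-.0153,0])+(-.027+u)*a+k*z
    pts=[]
    for X,Z in [(0,0),(.054,0),(.054,.063),(0,.063)]:
        pts.append(O+.062*b+a*(X*np.cos(th)-Z*np.sin(th))+k*(X*np.sin(th)+Z*np.cos(th)))
    return np.array(pts)
def fit(c,uv):
    uv=np.array(uv,float)
    r=least_squares(lambda p:(proj(c,model(p))-uv).ravel(),[0,.012,.2])
    return r
E
python3 - <<'E'
from fit import *
s=cam("scene")
uv=[(300+x/7-.4,180+y/7-.4) for x,y in [(268,418),(203,345),(216,248),(290,325)]]
r=fit(s,uv);print(r.x,r.fun.round(1))
im=s['pixels'][:,:,::-1].copy()
big=cv2.resize(im[180:260,300:390],None,fx=7,fy=7,interpolation=cv2.INTER_CUBIC)
for th,col in((.3,(0,255,0)),(.45,(0,0,255))):
    m=(proj(s,model([0,.012,th]))-[300,180]+.4)*7
    cv2.polylines(big,[m.astype(np.int32)],True,col,1)
cv2.imwrite("pics/f8.png",big)
E
```

```text
[-0.00536898  0.016275    0.249745  ] [ 0.7  1.4 -1.7  0.1 -0.3 -1.1  1.1 -0.3]
```

View pics/f8.png

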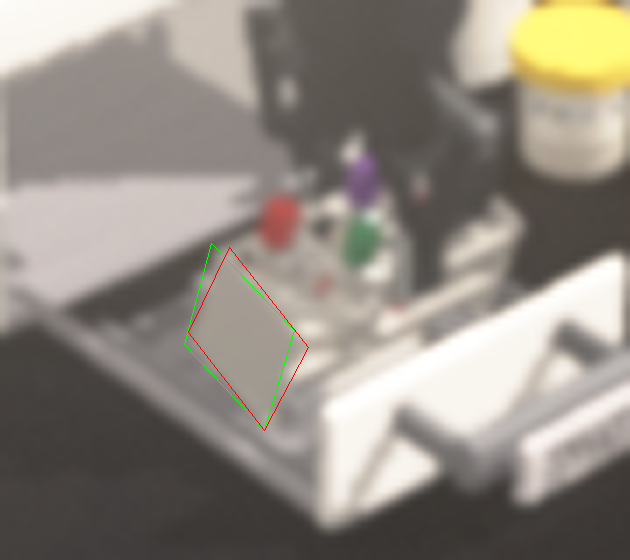

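move_arm --pt "0 0 0 0 4.65" --pt "0 0 0 0 4.55" --pt "0 0 0 0 4.55"

```text
clock: 12.45
tool_pos: [0.5552, -0.0173, 0.0804]
orientation: [0.524, 0.475, 0.524, -0.475]
ft_force: [-2.0, 0.1, 7.1]
width: 0.049
```

Run:
```python
from fit import *
s=cam("scene");state()
im=s['pixels'][:,:,::-1].copy()
big=cv2.resize(im[180:260,300:390],None,fx=7,fy=7,interpolation=cv2.INTER_CUBIC)
for th,col in((.35,(0,255,0)),):
    m=(proj(s,model([0,.012,th]))-[300,180]+.4)*7
    cv2.polylines(big,[m.astype(np.int32)],True,col,1)
cv2.imwrite("pics/f9.png",big)
```

```text
t 12.5 tcp [ 0.5552 -0.0172  0.0804] jawyaw 5.58 F [-0.8  0.   8. ] w 0.0489 q [-0.03  0.36 -0.4   0.81 -0.    1.44] toolx [-0. -0. -1.]
```

View pics/f9.png

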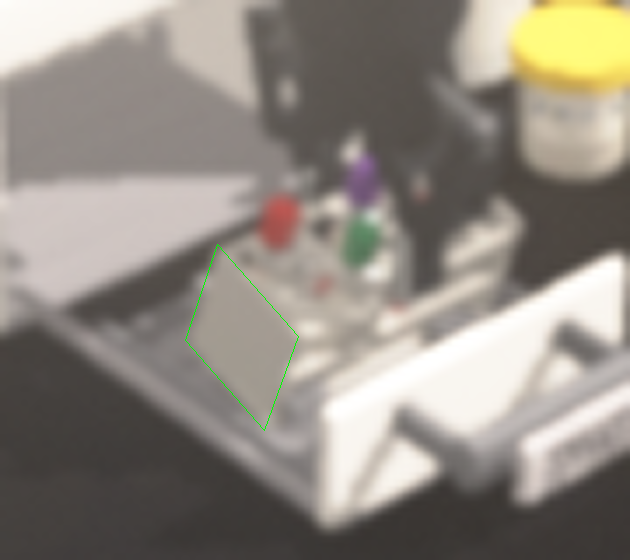

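move_arm --pt "0 0 0.1 0 4.4" --pt "0.2 0.02 0.1 0 4.4" --pt "0.4 0.04 0.1 0 4.4" --pt "0.6 0.06 0.1 0 4.4"

```text
clock: 12.83
tool_pos: [0.5582, -0.0169, 0.0803]
orientation: [0.522, 0.473, 0.525, -0.477]
ft_force: [-8.1, -1.0, 10.8]
width: 0.0486
```

Run:
```python
from h import *
state()
```

```text
t 12.83 tcp [ 0.5582 -0.0169  0.0803] jawyaw 5.57 F [-8.1 -1.  10.8] w 0.0486 q [-0.03  0.37 -0.39  0.82 -0.    1.44] toolx [-0.006 -0.001 -1.   ]
```

move_arm --pt "0 0 0.1 0 4.4" --pt "0 0 0.2 0 4.4" --pt "0 0 0.2 0 4.4"

```text
clock: 13.08
tool_pos: [0.5614, -0.0166, 0.0825]
orientation: [0.524, 0.475, 0.524, -0.475]
ft_force: [-0.2, 1.1, -1.5]
width: 0.0489
```

Run:
```python
from fit import *
s=cam("scene");state()
im=s['pixels'][:,:,::-1].copy()
big=cv2.resize(im[180:260,300:390],None,fx=7,fy=7,interpolation=cv2.INTER_CUBIC)
for th,col in((.35,(0,255,0)),):
    m=(proj(s,model([0,.012,th]))-[300,180]+.4)*7
    cv2.polylines(big,[m.astype(np.int32)],True,col,1)
cv2.imwrite("pics/f10.png",big)
```

```text
t 13.13 tcp [ 0.5615 -0.0166  0.0826] jawyaw 5.58 F [ 0.2 -0.6 -1.9] w 0.0489 q [-0.03  0.37 -0.38  0.82  0.    1.44] toolx [-0.  0. -1.]
```

View pics/f10.png

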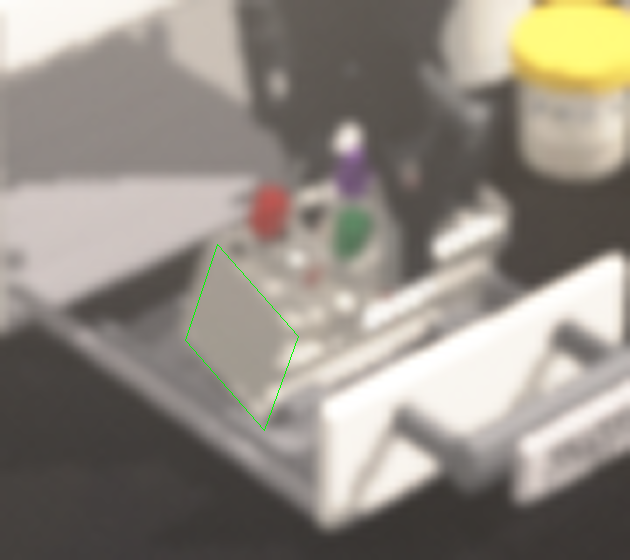

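move_arm --pt "0.2 0.02 0 0 4.4" --pt "0.4 0.04 0 0 4.4" --pt "0.5 0.05 0.1 0 4.4" --pt "0.5 0.05 0.4 0 4.4"

```text
clock: 13.47
tool_pos: [0.5664, -0.0161, 0.0866]
orientation: [0.524, 0.475, 0.524, -0.475]
ft_force: [1.1, 0.4, -2.8]
width: 0.0486
```

Run:
```python
from h import *
state()
```

```text
t 13.47 tcp [ 0.5664 -0.0161  0.0866] jawyaw 5.58 F [ 1.1  0.4 -2.8] w 0.0486 q [-0.03  0.37 -0.37  0.83  0.    1.45] toolx [-0.001  0.    -1.   ]
```

move_arm --pt "0 0 0.4 0 4.4" --pt "0 0 1 0 4.4" --pt "0 0 1.8 0 4.4" --pt "0 0 3 0 4.4" --pt "0 0 5 0 4.4" --pt "0 0 7.5 0 4.4" --pt "0 0 9 0 4.4" --pt "0 0 9 0 4.4"

```text
clock: 14.13
tool_pos: [0.569, -0.0162, 0.1815]
orientation: [0.526, 0.477, 0.522, -0.473]
ft_force: [0.8, -0.7, -1.5]
width: 0.0488
```

Run:
```python
from h import *
s=cam("scene");state();t=cam('top')
A=cv2.resize(s['pixels'][120:260,270:400,::-1],None,fx=4,fy=4,interpolation=cv2.INTER_CUBIC)
cv2.imwrite("pics/f11.png",A)
for q in robot.pinpoint('top','handle')[:1]: print(q,atz(t,q['uv'],.046))
```

```text
t 14.18 tcp [ 0.568  -0.0162  0.1794] jawyaw 5.57 F [-0.7  0.  -3.1] w 0.0485 q [-0.03  0.29 -0.25  1.02  0.    1.45] toolx [ 0.005 -0.    -1.   ]
```

View pics/f11.png

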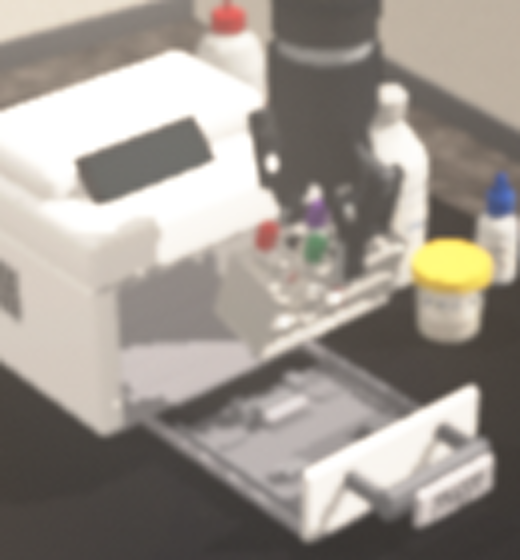

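move_arm --pt "-0.3 1.0 0 0.5 4.4" --pt "-0.8 3.0 0 1 4.4" --pt "-1.5 6.0 0 2 4.4" --pt "-2.3 9.0 0 3 4.4" --pt "-3.1 12.0 0 4 4.4" --pt "-3.9 15.0 0 4.5 4.4" --pt "-4.6 18.0 0 5 4.4" --pt "-5.4 21.0 0 5.5 4.4"

```text
clock: 14.95
tool_pos: [0.5105, 0.1955, 0.1755]
orientation: [0.546, 0.448, 0.547, -0.45]
ft_force: [0.8, 0.2, -2.5]
width: 0.0489
```

move_arm --pt "-0.8 3.0 0 0 4.4" --pt "-1.6 6.0 0 0 4.4" --pt "-2.4 9.0 0 0 4.4" --pt "-3.1 11.5 0 0 4.4" --pt "-3.4 13 0 0 4.4" --pt "-3.5 13.7 0 0 4.4" --pt "-3.5 13.7 0 0 4.4" --pt "-3.5 13.7 0 0 4.4"

```text
clock: 15.62
tool_pos: [0.4771, 0.3301, 0.1763]
orientation: [0.546, 0.449, 0.546, -0.45]
ft_force: [0.2, 0.0, -3.2]
width: 0.0492
```

Run:
```python
from h import *
s=cam("scene");state();t=cam('top');state()
A=cv2.resize(s['pixels'][180:330,190:330,::-1],None,fx=3.5,fy=3.5,interpolation=cv2.INTER_CUBIC)
B=cv2.resize(t['pixels'][170:320,140:260,::-1],None,fx=3.5,fy=3.5,interpolation=cv2.INTER_CUBIC)
cv2.imwrite("pics/f12.png",A[:,:400]);cv2.imwrite("pics/f12.png",np.hstack([A,B])[:, :800])
```

```text
t 15.67 tcp [0.4774 0.3297 0.1764] jawyaw 11.03 F [-0.5 -0.1 -2.9] w 0.0492 q [ 0.6   0.32 -0.22  1.03 -0.    1.98] toolx [-0.001 -0.001 -1.   ]
t 15.72 tcp [0.4776 0.3295 0.1766] jawyaw 10.99 F [ 0.7 -0.2 -2. ] w 0.0488 q [ 0.6   0.32 -0.22  1.03 -0.    1.98] toolx [-0.    -0.001 -1.   ]
```

View pics/f12.png

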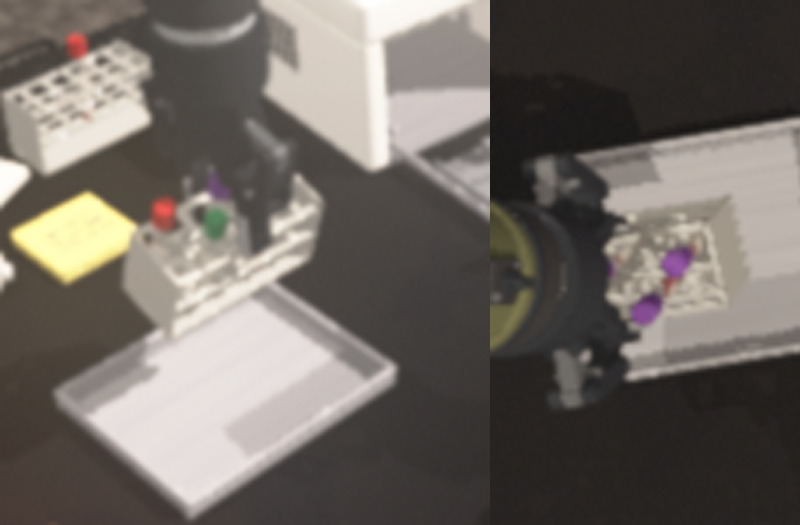

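move_arm --pt "0.1 0.1 -2 0 4.4" --pt "0.1 0.1 -4 0 4.4" --pt "0.1 0.1 -6 0 4.4" --pt "0.1 0.1 -7.5 0 4.4" --pt "0.1 0.1 -8.5 0 4.4" --pt "0.1 0.1 -9.2 0 4.4" --pt "0.1 0.1 -9.5 0 4.4" --pt "0.1 0.1 -9.5 0 4.4"

```text
clock: 16.38
tool_pos: [0.4785, 0.3314, 0.0817]
orientation: [0.546, 0.449, 0.546, -0.45]
ft_force: [0.8, 0.4, -1.4]
width: 0.0489
```

Run:
```python
from h import *
s=cam("scene");state()
```

```text
t 16.43 tcp [0.4788 0.3318 0.0823] jawyaw 11.05 F [-0.7  0.2 -2.4] w 0.0489 q [ 0.61  0.4  -0.33  0.84 -0.    1.98] toolx [ 0.  0. -1.]
```

move_arm --pt "0 0 -0.1 0 4.4" --pt "0 0 -0.2 0 4.4" --pt "0 0 -0.3 0 4.4" --pt "0 0 -0.4 0 4.4" --pt "0 0 -0.5 0 4.4" --pt "0 0 -0.6 0 4.4"

```text
clock: 16.93
tool_pos: [0.4783, 0.3319, 0.0759]
orientation: [0.546, 0.449, 0.546, -0.449]
ft_force: [-0.5, 0.6, -3.2]
width: 0.0487
```

Run:
```python
from h import *
s=cam("scene");state()
A=cv2.resize(s['pixels'][200:330,200:310,::-1],None,fx=4.5,fy=4.5,interpolation=cv2.INTER_CUBIC)
cv2.imwrite("pics/f13.png",A)
```

```text
t 16.98 tcp [0.4783 0.3319 0.0757] jawyaw 11.08 F [-0.2 -0.2 -3. ] w 0.0489 q [ 0.61  0.41 -0.34  0.82 -0.    1.98] toolx [-0. -0. -1.]
```

View pics/f13.png

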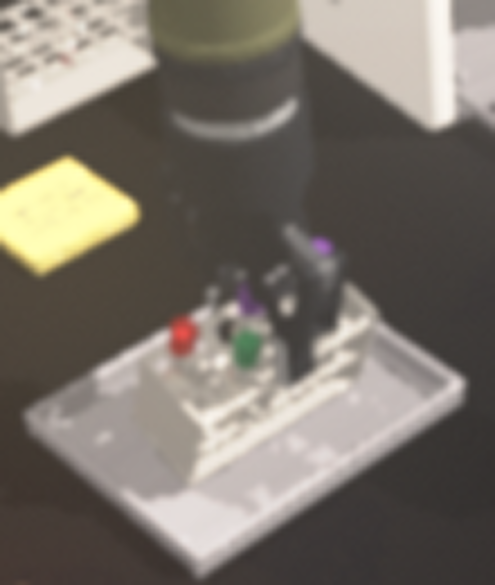

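Front edge is close to the tray floor, no contact yet (force still the rack's weight).

move_arm --pt "0 0 -0.1 0 4.4" --pt "0 0 -0.2 0 4.4" --pt "0 0 -0.3 0 4.4" --pt "0 0 -0.3 0 4.4"

```text
clock: 17.32
tool_pos: [0.4782, 0.3318, 0.0726]
orientation: [0.546, 0.449, 0.546, -0.45]
ft_force: [-0.1, 0.1, -2.7]
width: 0.0489
```

move_arm --pt "0 0 -0.08 0 4.4" --pt "0 0 -0.15 0 4.4" --pt "0 0 -0.15 0 4.4"

```text
clock: 17.57
tool_pos: [0.4785, 0.3319, 0.0717]
orientation: [0.546, 0.45, 0.546, -0.449]
ft_force: [-0.0, -1.1, -0.3]
width: 0.0488
```

move_arm --pt "0 0 -0.05 0 4.6" --pt "0 0 -0.05 0 4.75" --pt "0 0 -0.05 0 4.85" --pt "0 0 -0.05 0 4.95" --pt "0 0 -0.05 0 5.05" --pt "0 0 -0.05 0 5.15" --pt "0 0 -0.05 0 5.25" --pt "0 0 -0.05 0 5.35"

```text
clock: 18.23
tool_pos: [0.4784, 0.332, 0.0708]
orientation: [0.546, 0.449, 0.546, -0.449]
ft_force: [0.6, -0.6, -1.0]
width: 0.0536
```

Run:
```python
from h import *
s=cam("scene");state()
A=cv2.resize(s['pixels'][200:330,200:310,::-1],None,fx=4.5,fy=4.5,interpolation=cv2.INTER_CUBIC)
cv2.imwrite("pics/f14.png",A)
```

```text
t 18.28 tcp [0.4784 0.332  0.0708] jawyaw 11.08 F [ 0.7 -0.5 -0. ] w 0.0538 q [ 0.61  0.41 -0.34  0.81  0.    1.98] toolx [-0.  0. -1.]
```

View pics/f14.png

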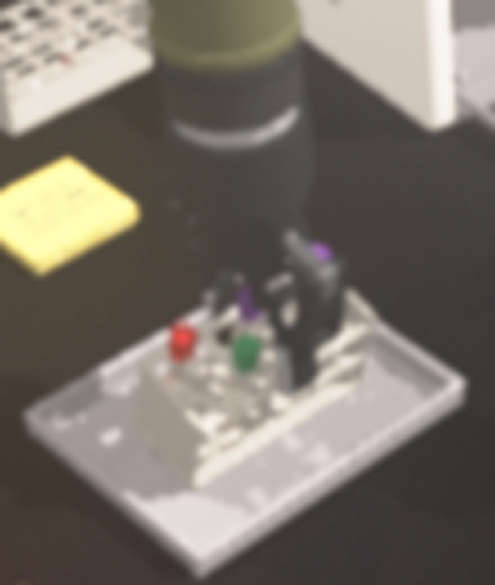

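move_arm --pt "0.05 0.01 0 0 5.45" --pt "0.1 0.02 0 0 5.55" --pt "0.15 0.03 0 0 5.65" --pt "0.2 0.04 0 0 5.75" --pt "0.25 0.05 0 0 5.85" --pt "0.3 0.06 0 0 5.95" --pt "0.35 0.07 0 0 6.05" --pt "0.4 0.08 0 0 6.15"

```text
clock: 18.95
tool_pos: [0.4825, 0.3327, 0.0709]
orientation: [0.546, 0.449, 0.546, -0.449]
ft_force: [0.7, -0.3, -0.3]
width: 0.0616
```

move_arm --pt "0.05 0.01 0 0 6.25" --pt "0.1 0.02 0 0 6.35" --pt "0.15 0.03 0 0 6.45" --pt "0.2 0.04 0 0 6.55" --pt "0.25 0.05 0 0 6.65" --pt "0.3 0.06 0 0 6.75" --pt "0.35 0.07 0 0 6.85" --pt "0.4 0.08 0 0 6.95"

```text
clock: 19.62
tool_pos: [0.4864, 0.3335, 0.0709]
orientation: [0.546, 0.449, 0.546, -0.449]
ft_force: [0.7, -0.4, 0.2]
width: 0.0698
```

Run:
```python
from h import *
s=cam("scene");state()
A=cv2.resize(s['pixels'][200:330,200:310,::-1],None,fx=4.5,fy=4.5,interpolation=cv2.INTER_CUBIC)
cv2.imwrite("pics/f15.png",A)
```

```text
t 19.67 tcp [0.4865 0.3335 0.0709] jawyaw 11.08 F [ 0.2  0.1 -1.2] w 0.0694 q [ 0.6   0.43 -0.32  0.82 -0.    1.98] toolx [ 0.  0. -1.]
```

View pics/f15.png

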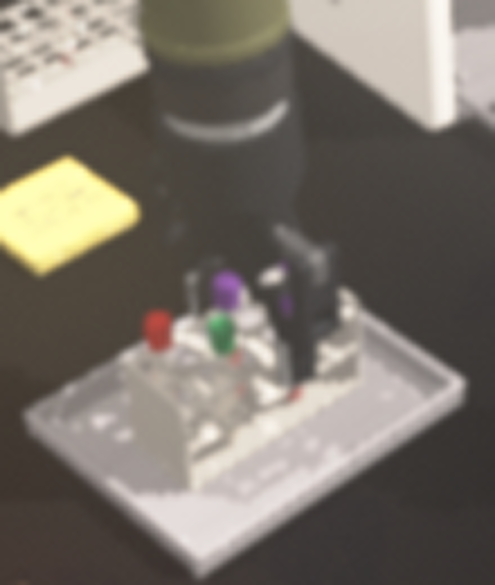

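move_arm --pt "0.08 0.015 0 0 7.0" --pt "0.16 0.03 0 0 7.1" --pt "0.24 0.045 0 0 7.2" --pt "0.32 0.06 0 0 7.3" --pt "0.4 0.08 0 0 7.4" --pt "0.5 0.1 0 0 7.5" --pt "0.6 0.12 0 0 7.7" --pt "0.7 0.14 0 0 7.9"

```text
clock: 20.33
tool_pos: [0.4934, 0.3349, 0.0709]
orientation: [0.546, 0.449, 0.546, -0.449]
ft_force: [0.0, 0.5, -0.2]
width: 0.0788
```

move_arm --pt "0.1 0.02 0 0 8.1" --pt "0.2 0.04 0 0 8.3" --pt "0.3 0.06 0 0 8.4" --pt "0.3 0.06 0 0 8.4"

```text
clock: 20.67
tool_pos: [0.4966, 0.3355, 0.0709]
orientation: [0.546, 0.449, 0.546, -0.449]
ft_force: [-0.3, 0.3, 1.4]
width: 0.0841
```

Run:
```python
from h import *
s=cam("scene");state()
A=cv2.resize(s['pixels'][200:330,200:310,::-1],None,fx=4.5,fy=4.5,interpolation=cv2.INTER_CUBIC)
cv2.imwrite("pics/f16.png",A)
```

```text
t 20.72 tcp [0.4965 0.3355 0.0709] jawyaw 11.08 F [-0.2 -1.2  0.2] w 0.0842 q [ 0.59  0.44 -0.3   0.83  0.    1.97] toolx [ 0.  0. -1.]
```

View pics/f16.png

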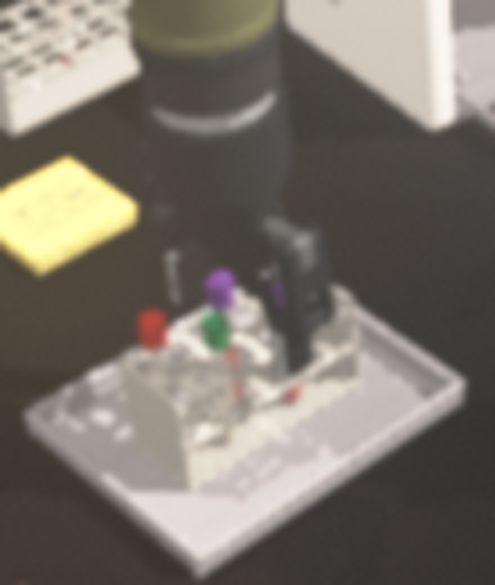

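Rack is flat, fingers clear. Rise straight up and move aside to check.

move_arm --pt "0 0 1 0 8.4" --pt "0 0 2.5 0 8.4" --pt "0 0 5 0 8.4" --pt "0 0 8 0 8.4" --pt "0 0 11 0 8.4" --pt "0 0 14 0 8.4" --pt "0 -3 15 0 8.4" --pt "-2 -7 15 0 8.4"

```text
clock: 21.38
tool_pos: [0.482, 0.2705, 0.2254]
orientation: [0.548, 0.452, 0.545, -0.446]
ft_force: [0.9, 0.1, 0.2]
width: 0.0843
```

move_arm --pt "-1 -4 0 0 8.4" --pt "-2 -8 0 0 8.4" --pt "-2 -12 0 0 8.4" --pt "-2 -15 0 0 8.4" --pt "-2 -15 0 0 8.4"

```text
clock: 21.8
tool_pos: [0.4569, 0.1138, 0.2219]
orientation: [0.545, 0.45, 0.544, -0.451]
ft_force: [-0.4, 0.2, 0.2]
width: 0.084
```

Run:
```python
from h import *
s=cam("scene");t=cam("top");state()
for n,z in [("handle",.046),("rack",.003),("tray",0),("cup",0),("saline",0),("stain",0)]:
    for k,c in(("scene",s),("top",t)):
        q=robot.pinpoint(k,n)
        print(n,k,[(np.round(x["uv"],1).tolist(),round(x["p"],2)) for x in q[:1]], [atz(c,x["uv"],z).round(4).tolist() for x in q[:1]])
A=cv2.resize(s['pixels'][170:330,190:400,::-1],None,fx=3.7,fy=3.7,interpolation=cv2.INTER_CUBIC)
B=cv2.resize(t['pixels'][130:290,140:390,::-1],None,fx=3.1,fy=3.1,interpolation=cv2.INTER_CUBIC)
cv2.imwrite("pics/f17.png",A);cv2.imwrite("pics/t17.png",B)
```

```text
t 21.9 tcp [0.4578 0.1173 0.2218] jawyaw 10.93 F [ 0.1  0.  -0. ] w 0.0841 q [ 0.25  0.09 -0.4   1.08  0.    1.63] toolx [ 0.001  0.001 -1.   ]
handle scene [([377.3, 238.5], 0.83)] [[0.451, -0.0284, 0.046]]
handle top [([343.0, 266.3], 0.56)] [[0.4493, -0.0238, 0.046]]
rack scene [([255.6, 291.6], 0.74)] [[0.4968, 0.334, 0.003]]
rack top [] []
tray scene [([254.5, 295.3], 0.75)] [[0.4891, 0.3414, 0.0]]
tray top [] []
cup scene [([379.7, 203.3], 0.63)] [[0.6452, -0.1986, 0.0]]
cup top [([414.3, 187.4], 0.84)] [[0.6499, -0.2036, 0.0]]
saline scene [([366.4, 186.9], 0.93)] [[0.7544, -0.2286, 0.0]]
saline top [([415.6, 146.3], 0.57)] [[0.7573, -0.2076, 0.0]]
stain scene [([396.0, 188.7], 0.77)] [[0.6856, -0.3039, 0.0]]
stain top [([452.7, 175.7], 0.83)] [[0.6825, -0.3016, 0.0]]
```

View pics/f17.png

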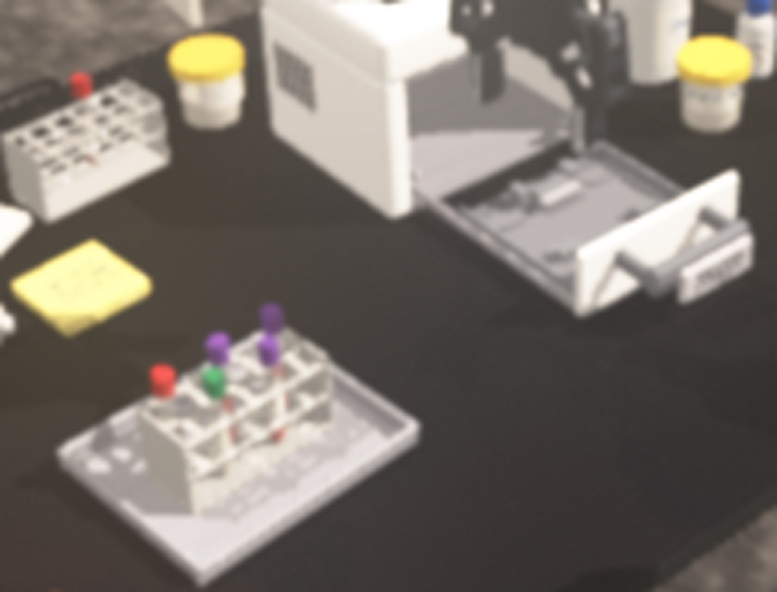

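View pics/t17.png

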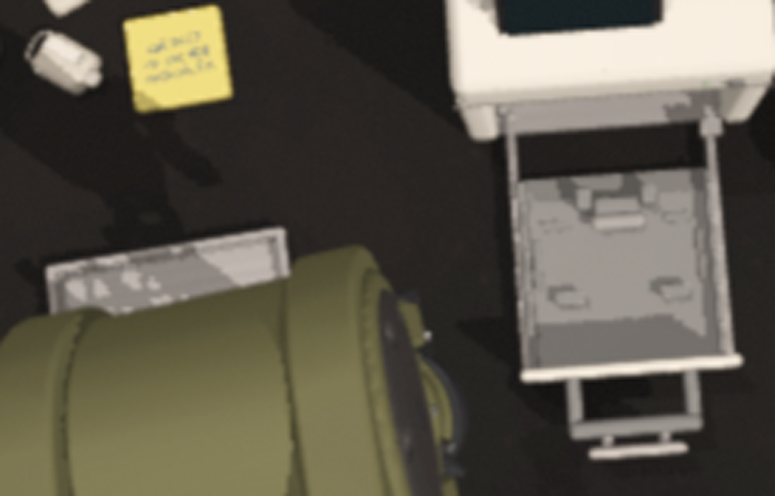

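```bash
python3 -c "
from h import *
state(); print(robot.sign_off()); state()"
```

```text
t 22.5 tcp [0.4577 0.1185 0.2208] jawyaw 11.11 F [-0.5 -0.7 -0.1] w 0.0841 q [ 0.25  0.09 -0.4   1.08 -0.    1.63] toolx [-0. -0. -1.]
the job is handed in; nothing more can be done
None
the job is handed in; nothing more can be done
```

I handed the job in at 22.5 s. The drawer is out at its stop and the rack is standing in the tray. No verdict was reported.

- **Drawer:** I pinched the latch and pulled about 140 mm, until the stop pushed back with about 26 N. In the last top picture the front panel is within about 1 px (roughly 1 to 2 mm) of where it was just after the click.
- **Rack release:** I tipped it about its front edge with the rear finger, measuring at most about 2 N between moves. I gripped it while tipped at about 0.33 rad (a rough estimate from the picture), well under the 0.7 limit. I drew it back about 11 mm (about 8 N across and 11 N vertically at the tool, mostly rubbing on the drawer floor) and then lifted it out.
- **Rack in tray:** I touched its front edge down lightly, then opened the fingers slowly to let it down flat. The last scene picture shows it upright inside the rim. Its origin came out at about (0.497, 0.334), within 2 mm of the tray centre I measured.
- **Bottles and cup:** Detections put each within about 13 mm of its first estimate, within the detector's own scatter, and nothing looked moved. The arm did not go near them after the start.

**Checks that disagreed or failed:**
- The strips gripped at 49 mm, narrower than 54 mm would give at that tilt.
- The first try at drawing the rack back moved it only about half as far as commanded, until I lifted it 2 mm.
- The last top view could not see the rack because the arm hid it, so its upright position rests on the scene camera alone.

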